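# Make up two bench kits in divided trays

## Task

Make up two kits from the stock on the bench. In the three-bay tray stand a dropper bottle in the narrowest bay, the tallest screw-capped bottle in the middle bay and the metal beaker in the widest bay; in the two-bay tray stand the other dropper bottle in the narrower bay and the shortest screw-capped bottle in the wider bay. Keep everything upright, flat on the bay floors, and leave the middle-sized bottle where it stands.

Things in the scene. Friction and masses are not known exactly. Their poses are not given: they have to be found in the camera images.
- three_bay_tray: Longer of two low plain grey divided trays, three open bays in a row, immovable. 98 (x) by 240 (y) by 14 mm; origin at the centre of its underside. Floor, walls and dividers 4 mm thick; walls 14 mm high. Bays 90 mm long in x, centred on x = 0; along y: narrowest, 58 mm wide, centre y = -87 mm; middle, 74 mm wide, y = -17 mm; widest, 92 mm wide, y = +70 mm. Stands left or right, turned up to 0.2 rad.
- two_bay_tray: Shorter grey divided tray, two open bays, immovable. 98 (x) by 148 (y) by 14 mm; origin at the centre of its underside. Floor, walls and divider 4 mm thick; walls 14 mm high. Bays 90 mm long in x, centred on x = 0; along y: wider, 78 mm wide, centre y = -31 mm; narrower, 58 mm wide, y = +41 mm. Stands on the other side from the three-bay tray, turned up to 0.2 rad.
- tall_bottle: The tallest and slimmest of three screw-capped bottles: white, 180 mm high, body 46 mm across up to a rounded shoulder (about 140 mm up), cap about 39 mm across on the top 26 mm. About 0.25 kg. Origin at the centre of its underside, z up; round, so its yaw does not matter. Grip the body about 100 mm up.
- middle_bottle: The middle-sized of the three screw-capped bottles: white, 137 mm high, body 57 mm across. It belongs to neither kit and stays where it is. Origin at the centre of its underside, z up; round, so its yaw does not matter. 
- short_bottle: The shortest of the three screw-capped bottles: white, 100 mm high, body 51 mm across up to a rounded shoulder (about 60 mm up), cap about 37 mm across on the top 26 mm. About 0.25 kg. Origin at the centre of its underside, z up; round, so its yaw does not matter. Grip the body about 45 to 50 mm up.
- metal_beaker: Open grey opaque metal beaker with a small pouring lip, 85 mm high, about 64 mm across outside (67 mm along its y, through the lip); a thin wall. About 0.15 kg. Origin at the centre of its underside, z up. Grip it across the outside about 60 mm up, lightly (10 to 15 N).
- dropper_bottle_1: Small brown dropper bottle with a red rubber teat, 111 mm high: body 33 mm across up to 65 mm, the teat above that about 20 mm across. About 0.08 kg. Origin at the centre of its underside, z up; round, so its yaw does not matter. Grip the body about 50 mm up. Alike with dropper_bottle_2; either will do for either kit.
- dropper_bottle_2: The second small dropper bottle, the same as dropper_bottle_1 in size and look: 111 mm high, body 33 mm across up to 65 mm, teat about 20 mm across above. About 0.08 kg. Origin at the centre of its underside, z up; round, so its yaw does not matter. Grip the body about 50 mm up.
There are look-alikes about, which are no part of the job. What is shaped like the tall_bottle but green is not meant.

How it is judged (in metres and radians):
At the end, for the whole second after the job is handed in: Each of the five things: centre inside its named bay (either dropper bottle in either narrow bay), underside under 8 mm above the tray's underside (flat on the 4 mm floor), upright within 0.12 rad, at rest. Middle-sized bottle upright, at rest, within 30 mm of its start (y of tall_bottle in the frame of three_bay_tray between -0.054 and 0.02 m and x of tall_bottle in the frame of three_bay_tray between -0.045 and 0.045 m and z of each of tall_bottle, metal_beaker in the frame of three_bay_tray below 0.008 m and y of metal_beaker in the frame of three_bay_tray between 0.024 and 0.116 m and x of metal_beaker in the frame of three_bay_tray between -0.045 and 0.045 m and y of short_bottle in the frame of two_bay_tray between -0.07 and 0.008 m and x of short_bottle in the frame of two_bay_tray between -0.045 and 0.045 m and z of short_bottle in the frame of two_bay_tray below 0.008 m and ((y of dropper_bottle_1 in the frame of three_bay_tray between -0.116 and -0.058 m and x of dropper_bottle_1 in the frame of three_bay_tray between -0.045 and 0.045 m and z of dropper_bottle_1 in the frame of three_bay_tray below 0.008 m and y of dropper_bottle_2 in the frame of two_bay_tray between 0.012 and 0.07 m and x of dropper_bottle_2 in the frame of two_bay_tray between -0.045 and 0.045 m and z of dropper_bottle_2 in the frame of two_bay_tray below 0.008 m) or (y of dropper_bottle_2 in the frame of three_bay_tray between -0.116 and -0.058 m and x of dropper_bottle_2 in the frame of three_bay_tray between -0.045 and 0.045 m and z of dropper_bottle_2 in the frame of three_bay_tray below 0.008 m and y of dropper_bottle_1 in the frame of two_bay_tray between 0.012 and 0.07 m and x of dropper_bottle_1 in the frame of two_bay_tray between -0.045 and 0.045 m and z of dropper_bottle_1 in the frame of two_bay_tray below 0.008 m)) and angle between each of tall_bottle, short_bottle, metal_beaker, dropper_bottle_1, dropper_bottle_2, middle_bottle's own z axis and vertical below 0.12 rad and linear speed of each of tall_bottle, short_bottle, metal_beaker, dropper_bottle_1, dropper_bottle_2, middle_bottle below 0.02 m/s and distance of middle_bottle from where it was at the start of the episode below 0.03 m); the robot touches nothing.
It fails at once if one of the bottles or the beaker is tipped over (more than 0.7 rad from upright) (angle between any of tall_bottle, short_bottle, metal_beaker, dropper_bottle_1, dropper_bottle_2, middle_bottle's own z axis and vertical above 0.7 rad).
It fails at once if the middle-sized bottle is moved more than 30 mm (distance of middle_bottle from where it was at the start of the episode above 0.03 m).
It also fails if it takes over 144 s, if anything falls off the work surface, if the arm or the gripper's body presses on something with over 40 N, if the wrist force passes 120 N, or if a joint passes its speed limit or range.

## Robot

A 6-joint arm with a two-finger parallel gripper is mounted at the origin on a cart in front of the work surface, level with it; the furniture and walls round the work are solid. World frame = base frame: x ahead of the robot, y to its left, z up, the work surface at z = 0. Lengths are in mm, angles in rad, forces in N, time in s.
With the tool pointing down it reaches from about 400 to 825 mm from the base axis. Payload 7 kg.
Tool frame: the origin (TCP) lies at the very end of the fingers, on their centre line; the grasp point (between the pads) lies 19 mm behind it; z points along the fingers, y is the line along which they close (so a half turn about z gives the same grasp; the last joint's range is limited). The gripper opens to 88 mm and grips with 3 to 60 N. Pads are 19 mm wide; open, the fingers measure 130 mm over their backs; the gripper's body (78 mm by 193 mm) begins 47 mm behind the grasp point.
Start: joints at [-1.03, 0.359, 0.012, 0, -1.224, -0.288], TCP at [168.802, -653.53, 226.561] pointing down, gripper open.
Joint ranges: [-3.07, 3.07], [-1.43, 2.12], [-1.02, 1.25], [-3.03, 1.67], [-3.05, -0], [-3.03, 3.03]. Speed limits (rad/s): [2.39, 2.39, 3.01, 3.14, 3.14, 3.14].

## Interface

Orientations are given as a unit quaternion [x, y, z, w].
In Python, from plant import bot gives the robot as it stands. Calls block until the motion is done:
- bot.move_ptp(position, orientation): joint-space move of the TCP to a pose.
- bot.line_to(position, velocity=150, ori=None): straight line of the TCP; ori=None keeps the orientation; velocity is the mean speed in mm/s.
- bot.move_joints(angles): joint-space move.
- bot.move_gripper(opening, force=None): finger opening in mm; force is the grip in N (None keeps the last); returns when the fingers have stopped.
- bot.pause(seconds).
- bot.solve_ik(position, orientation): joint angles nearest the present ones, or None.
- bot.read_state(): the state.
- bot.camera(name): name is "scene" or "top"; returns the picture (400x640x3 uint8, red, green, blue); there is no depth.
- bot.get_calibration(name): a dict with "fx", "fy", "cx", "cy" (pixels), "view" (4x4, takes a point from world to camera coordinates). Camera axes: x right, y up, looking along -z (the intrinsics and any distortion apply to the point x, -y, -z); pixel columns grow to the right and rows downward; lengths in mm; the calibration is good to about 2 mm. A picture is of the moment at which its call begins. get_calibration takes no time and is no camera call.
A pose or a line that the arm cannot do raises bot.Unreachable and nothing moves.
- bot.close_job(): hands the job in; it is judged then, once.
The state is a dict: "t": time; "joint_pos": joint angles; "qvel": joint speeds; "tau": joint torques, N m; "tcp_pos": TCP position; "eef_rot": TCP orientation; "contact_force": force on the tool from outside, world axes, zero at the start; "moment": the same for the moment, N m; "width": finger opening in mm; "finger_force": force on a finger pad.
Only numpy, scipy, OpenCV 4.12 (cv2) and the standard library are available. Lean on these libraries where they do the work, as an engineer would, in place of code of your own. Each camera call takes 0.05 s, during which the arm holds its last target. There are 200 camera calls.

## Working session

There is one attempt and no reset: what is moved stays moved. The work goes in short steps, each a Python script; the robot and the scene stay as the last script left them, time stands still between calls to the robot, and variables do not carry over. Pictures are saved under pics/ and viewed, at most 14 in all, crops included, and the job is handed in when it is done.

```bash
mkdir -p pics; ls; python3 - <<'E'
from plant import bot
import cv2,numpy as np
for n in("scene","top"):
    im=bot.camera(n); cv2.imwrite(f"pics/{n}0.png",cv2.resize(im[:,:,::-1],(800,500),interpolation=cv2.INTER_CUBIC)); cv2.imwrite(f"raw_{n}.png",im[:,:,::-1])
    c=bot.get_calibration(n); print(n,{k:np.round(v,3).tolist() for k,v in c.items()})
print(bot.read_state())
E
```

```text
pics
scene {'fx': 450.517, 'fy': 450.517, 'cx': 323.114, 'cy': 195.494, 'view': [[-0.439, -0.898, 0.011, 247.405], [0.49, -0.229, 0.841, -310.04], [-0.753, 0.375, 0.541, -989.427], [0.0, 0.0, 0.0, 1.0]]}
top {'fx': 404.649, 'fy': 404.649, 'cx': 322.404, 'cy': 205.197, 'view': [[-0.01, -1.0, -0.003, 15.027], [0.998, -0.01, 0.07, -599.878], [-0.07, -0.003, 0.998, -1277.412], [0.0, 0.0, 0.0, 1.0]]}
{'t': 0.1, 'joint_pos': array([-1.02991903e+00,  3.59292698e-01,  1.11297205e-02, -2.86714603e-04,
       -1.22409046e+00, -2.88088740e-01]), 'qvel': array([-0.0010912 , -0.00200645,  0.00087148,  0.00082382, -0.00033587,
       -0.00040827]), 'tau': array([-5.32762977e-03, -5.84162164e+01,  2.93751061e+01,  7.01568782e+00,
        1.01226254e-02, -6.17470278e-05]), 'tcp_pos': array([ 168.66673178, -653.12975116,  225.72586312]), 'eef_rot': array([-1.26009554e-01,  9.92028751e-01,  7.21146006e-04, -1.70022721e-04]), 'contact_force': array([-0.48135086,  0.69175698, -0.59966718]), 'moment': array([-0.0137723 ,  0.06966703,  0.00866383]), 'finger_force': 0.0, 'width': 87.7521926892439}
```

View pics/scene0.png

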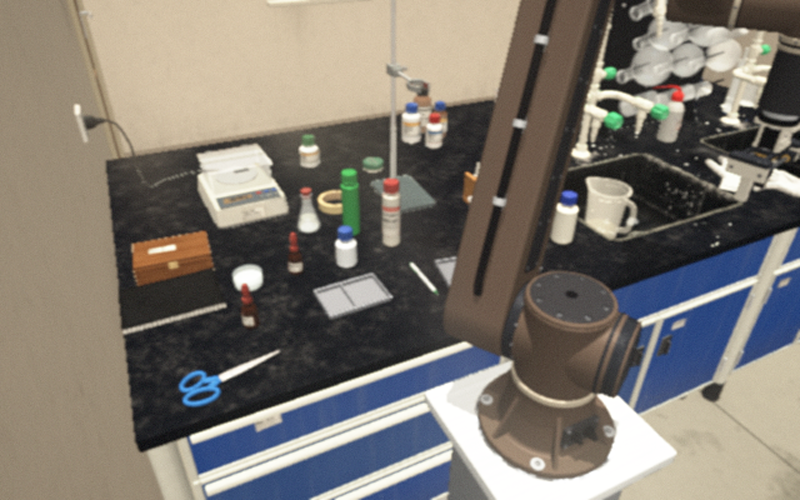

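View pics/top0.png

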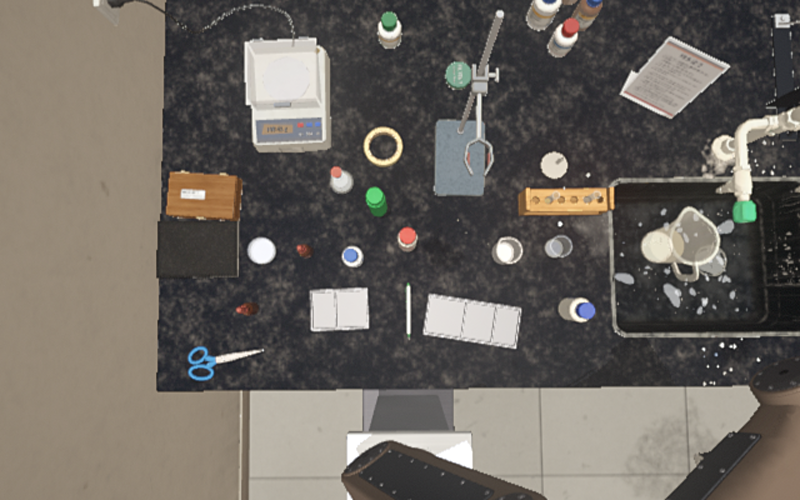

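The top view (800-px scale) shows two-bay tray at (340,309), three-bay tray at (472,320), droppers at (303,250) and (246,309). Screw-capped bottles are red-cap (407,238), blue-cap (352,256) and blue-cap (578,310). The green tall one (376,200) is the look-alike. There are beaker-like things at (507,250) and (558,246). I'll confirm with enlarged crops.

```bash
python3 - <<'E'
import cv2
im=cv2.imread("raw_top.png")
cv2.imwrite("pics/c1.png",cv2.resize(im[175:285,180:340],None,fx=5,fy=5,interpolation=cv2.INTER_CUBIC))
cv2.imwrite("pics/c2.png",cv2.resize(im[175:285,330:490],None,fx=5,fy=5,interpolation=cv2.INTER_CUBIC))
E
```

```text
(no output)
```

View pics/c1.png

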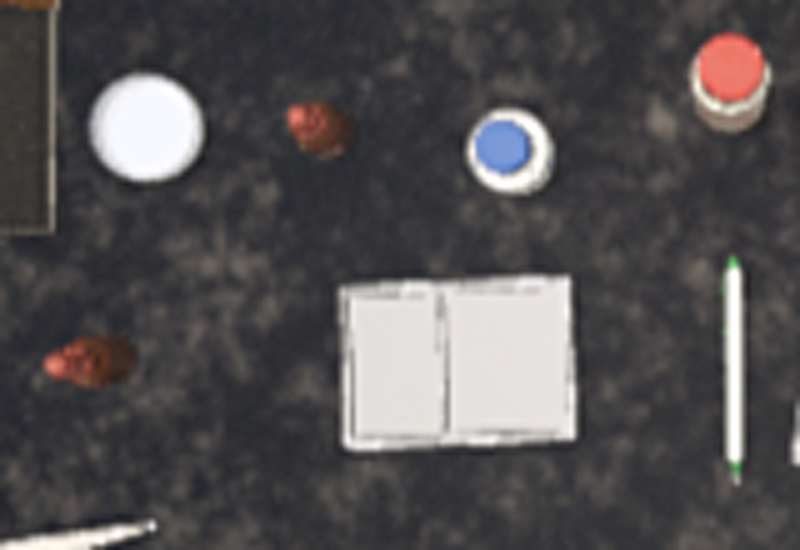

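View pics/c2.png

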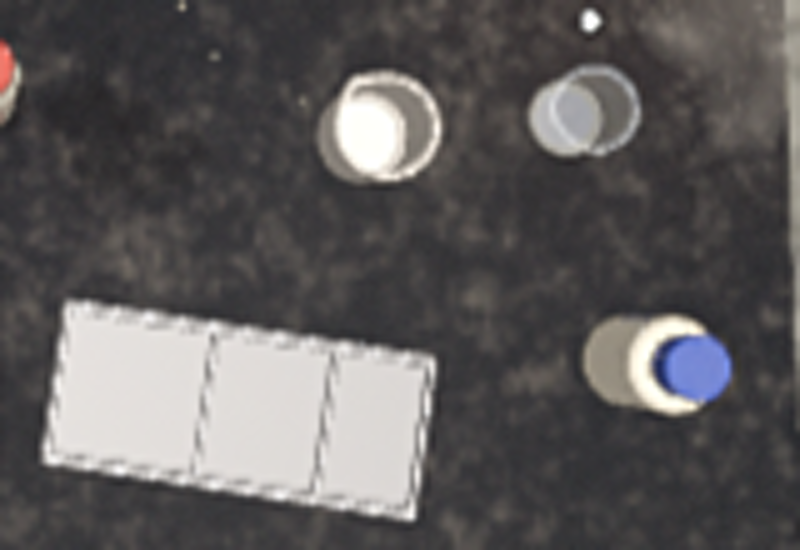

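Assignments: red-cap (c1 731,66) is as tall as the green one and white, so it's the tall bottle. Blue-cap (c1 503,147) is the short one and blue-cap (c2 697,368) is the middle one. The opaque beaker (c2 390,125) is metal, while the translucent one at (585,110) is glass and not meant. Next I'll compute positions and overlay the models in both views as a check.

```bash
cat > h.py <<'E'
import numpy as np,cv2
def P(c,X):
    V=np.array(c["view"]); p=np.atleast_2d(X)@V[:3,:3].T+V[:3,3]
    return np.c_[c["fx"]*p[:,0]/-p[:,2]+c["cx"], c["fy"]*-p[:,1]/-p[:,2]+c["cy"]]
def B(c,uv,z):
    V=np.array(c["view"]); R=V[:3,:3]; o=-R.T@V[:3,3]
    d=R.T@np.array([(uv[0]-c["cx"])/c["fx"],-(uv[1]-c["cy"])/c["fy"],-1])
    return (o+d*(z-o[2])/d[2])[:2]
E
python3 - <<'E'
from plant import bot
import cv2,numpy as np
from h import *
c=bot.get_calibration("top"); s=bot.get_calibration("scene")
r=lambda u,v,x0: ((u+.5)/5-.5+x0,(v+.5)/5-.5+175)
ob={}
for n,u,v,x0,z,rt,rb in[("tall",731,66,180,180,19.5,23),("short",503,147,180,100,18.5,25.5),("dA",298,114,180,108,8,16.5),("dB",52,364,180,108,8,16.5),("beaker",390,125,330,85,32,32),("middle",697,368,330,137,19,28.5)]:
    ob[n]=(B(c,r(u,v,x0),z),z,rt,rb); print(n,ob[n][0].round(1))
T={}
for n,x0,q,W in[("two",180,[(340,286),(571,276),(577,440),(346,450)],148),("three",330,[(66,300),(436,354),(414,520),(42,465)],240)]:
    w=np.array([B(c,r(u,v,x0),14) for u,v in q]); m=np.array([[49,W/2],[49,-W/2],[-49,-W/2],[-49,W/2]])
    wc=w-w.mean(0); yaw=np.arctan2((m[:,0]*wc[:,1]-m[:,1]*wc[:,0]).sum(),(m*wc).sum())
    R=np.array([[np.cos(yaw),-np.sin(yaw)],[np.sin(yaw),np.cos(yaw)]])
    print(n,w.mean(0).round(1),yaw.round(3),(w-w.mean(0)-m@R.T).round(1).tolist()); T[n]=(w.mean(0),R,m)
a=np.linspace(0,2*np.pi,60)
def draw(nm,cal,k,x0,y0,x1,y1):
    im=cv2.resize(cv2.imread(f"raw_{nm}.png")[y0:y1,x0:x1],None,fx=k,fy=k,interpolation=cv2.INTER_CUBIC)
    pl=lambda X,col: cv2.polylines(im,[np.round(((P(cal,X)-[x0,y0]+.5)*k-.5)*8).astype(int)],True,col,1,cv2.LINE_AA,3)
    for p,z,rt,rb in ob.values():
        for rr,zz,col in((rt,z,(0,255,255)),(rb,0,(0,255,0))): pl(np.c_[p[0]+rr*np.cos(a),p[1]+rr*np.sin(a),0*a+zz],col)
    for t,R,m in T.values(): pl(np.c_[t+m@R.T,[14]*4],(0,0,255))
    cv2.imwrite(f"pics/ov_{nm}.png",im)
draw("top",c,2.5,180,160,500,290); draw("scene",s,3.2,170,130,420,290)
E
```

```text
tall [638.   -1.3]
short [599.3 136.2]
dA [619.8 258.3]
dB [472. 404.]
beaker [ 610.1 -251. ]
middle [ 462.9 -414.4]
two [467.3 174.2] 0.034 [[3.4, 0.5], [3.3, -0.1], [-3.4, -0.1], [-3.3, -0.3]]
three [ 434.4 -165.2] -0.155 [[3.9, -1.2], [4.2, -0.4], [-4.0, 1.2], [-4.1, 0.4]]
```

View pics/ov_top.png

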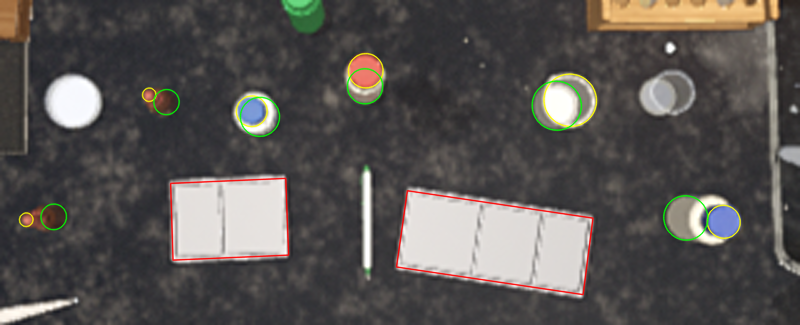

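View pics/ov_scene.png

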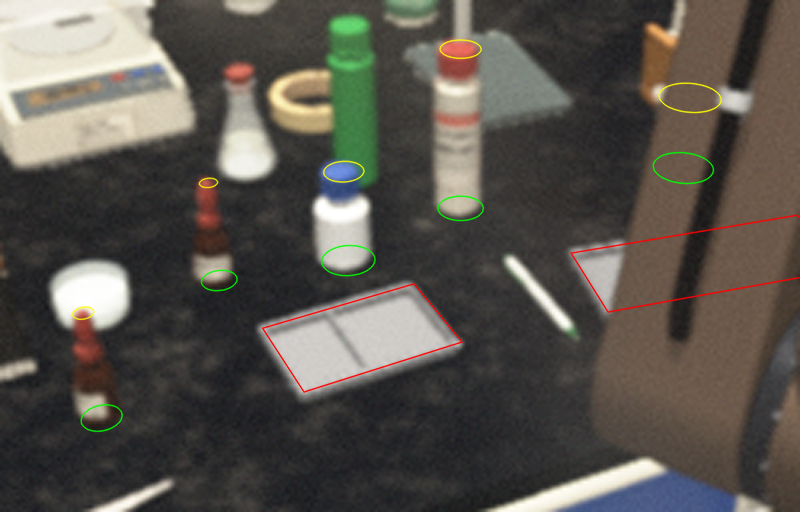

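The overlays agree within about 5 mm, which is within the grasp tolerance. The tops match exactly, and the dA base sits about 3 mm further +y. The gripper body would hit bottle tops in a vertical grasp, so bottles need a pitched approach. I'll check reachability.

```bash
cat >> h.py <<'E'
from scipy.spatial.transform import Rotation as Rot
OB={"tall":(637,-1),"short":(599,137),"dA":(619,261),"dB":(472,405),"beaker":(610,-251)}
TR={"two":((467.3,174.2),.034),"three":((434.4,-165.2),-.155)}
def bay(t,x,y):
    p,a=TR[t]; c,s=np.cos(a),np.sin(a); return np.array([p[0]+c*x-s*y,p[1]+s*x+c*y])
def pose(xy,h,pitch,psi,flip=0):
    a,q=np.radians(pitch),np.radians(psi); z=np.array([np.cos(a)*np.cos(q),np.cos(a)*np.sin(q),-np.sin(a)])
    y=np.array([-np.sin(q),np.cos(q),0])*(-1 if flip else 1)
    return np.array([xy[0],xy[1],h])+19*z, Rot.from_matrix(np.c_[np.cross(y,z),y,z]).as_quat()
E
python3 - <<'E'
from plant import bot
from h import *
tg={"tall":(OB["tall"],100),"short":(OB["short"],50),"dA":(OB["dA"],50),"dB":(OB["dB"],50),
"P3d":(bay("three",0,-87),54),"P3t":(bay("three",0,-17),104),"P2d":(bay("two",0,44),54),"P2s":(bay("two",0,-34),54)}
for n,(xy,h) in tg.items():
    print(n,np.round(xy),round(np.degrees(np.arctan2(xy[1],xy[0]))))
    for a in (20,30,35,40,45):
        o=[]
        for psi in range(-180,180,15):
            for f in (0,1):
                if bot.solve_ik(*pose(xy,h,a,psi,f)) is not None and bot.solve_ik(*pose((xy[0],xy[1]),h+130,a,psi,f)) is not None: o.append(f"{psi}{'f' if f else ''}")
        print("  ",a,*o)
E
```

```text
tall [637  -1] 0
   20 -180 -180f -165 -165f -150 -150f -135 -135f -120 -120f -105 -105f -90 -90f -75 -75f -60 -60f 0 0f 15 15f 30 30f 45 45f 60 60f 75 75f 90 90f 105 105f 120 120f 135 135f 150 150f 165 165f
   30 -180 -180f -165 -165f -150 -150f -135 -135f -120 -120f -105 -105f -90 -90f -75 -75f -60 -60f 15 30 30f 45 45f 60 60f 75 75f 90 90f 105 105f 120 120f 135 135f 150 150f 165 165f
   35 -180 -180f -165 -165f -150 -150f -135 -135f -120 -120f -105 -105f -90 -90f -75 -75f -60 -60f 15 15f 30 45 45f 60 60f 75 75f 90 90f 105 105f 120 120f 135 135f 150 150f 165 165f
   40 -180 -180f -165 -165f -150 -150f -135 -135f -120 -120f -105 -105f -90 -90f -75 -75f -60 -60f 30 30f 45 60 60f 75 75f 90 90f 105 105f 120 120f 135 135f 150 150f 165 165f
   45 -180 -180f -165 -165f -150 -150f -135 -135f -120 -120f -105 -105f -90 -90f -75 -75f -60 -60f 30 45 45f 60 75 75f 90 90f 105 105f 120 120f 135 135f 150 150f 165 165f
short [599 137] 13
   20 -180 -180f -165 -165f -150 -150f -135 -135f -120 -120f -105 -105f -90 -90f -75 -75f -60 -60f -45 -45f 15 15f 30 30f 45 45f 60 60f 75 75f 90 90f 105 105f 120 
[... 4327 characters left out ...]
 150f 165 165f
P2d [466. 218.] 25
   20 -180 -180f -165 -165f -150 -150f -135 -135f -120 -120f -105 -105f -90 -90f -75 -75f -60 -60f -45 -45f 45 45f 60 60f 75 75f 90 90f 105 105f 120 120f 135 135f 150 150f 165 165f
   30 -180 -180f -165 -165f -150 -150f -135 -135f -120 -120f -105 -105f -90 -90f -75 -75f -60 -60f -45 -45f 45 45f 60 60f 75 75f 90 90f 105 105f 120 120f 135 135f 150 150f 165 165f
   35 -180 -180f -165 -165f -150 -150f -135 -135f -120 -120f -105 -105f -90 -90f -75 -75f -60 -60f -45 -45f 45 60 60f 75 75f 90 90f 105 105f 120 120f 135 135f 150 150f 165 165fTraceback (most recent call last):
  File "<stdin>", line 11, in <module>
ValueError: time passes only in moves, steps and waits
```

```bash
python3 - <<'E'
from plant import bot
from h import *
d=np.degrees
seq=[("dB",OB["dB"],50,30,90),("dBup",OB["dB"],180,30,90),("P2dup",bay("two",0,43),180,30,92),("P2d",bay("two",0,43),54,30,92),("short up",OB["short"],180,30,30),("short",OB["short"],48,30,30),("P2s",bay("two",0,-34),54,30,92),
("beak",OB["beaker"],60,90,0),("Pb",bay("three",0,72),64,90,-9),("tall",OB["tall"],100,30,90),("tallup",OB["tall"],220,30,90),("P3t",bay("three",0,-17),104,30,81),("dA",OB["dA"],50,30,90),("P3d",bay("three",0,-87),54,30,81)]
for n,xy,h,a,psi in seq:
    for f in (0,1):
        j=bot.solve_ik(*pose(xy,h,a,psi,f)); print(n,f,None if j is None else np.round(j,2).tolist())
E
```

```text
dB 0 [0.27, 0.57, -0.3, -1.39, -1.01, 0.75]
dB 1 [0.27, 0.57, -0.3, -1.39, -1.01, -2.4]
dBup 0 [0.32, 0.33, -0.26, -1.26, -1.04, 0.42]
dBup 1 [0.32, 0.33, -0.26, -1.26, -1.04, -2.72]
P2dup 0 [-0.02, 0.34, -0.28, -1.11, -1.32, 0.57]
P2dup 1 [-0.02, 0.34, -0.28, -1.11, -1.32, -2.57]
P2d 0 [-0.04, 0.57, -0.32, -1.17, -1.22, 0.84]
P2d 1 [-0.04, 0.57, -0.32, -1.17, -1.22, -2.3]
short up 0 [-0.1, 0.14, -0.53, -1.64, -0.53, 0.43]
short up 1 [-0.1, 0.14, -0.53, -1.64, -0.53, -2.71]
short 0 [-0.33, 0.52, -0.66, -2.05, -0.82, 1.17]
short 1 [-0.33, 0.52, -0.66, -2.05, -0.82, -1.97]
P2s 0 [-0.16, 0.59, -0.29, -1.08, -1.29, 0.86]
P2s 1 [-0.16, 0.59, -0.29, -1.08, -1.29, -2.28]
beak 0 [-0.1, 0.49, -0.24, 0.0, -0.84, -1.48]
beak 1 [-0.1, 0.49, -0.24, 0.0, -0.84, 1.67]
Pb 0 [0.23, 0.21, -0.69, 0.0, -0.67, -1.95]
Pb 1 [0.23, 0.21, -0.69, 0.0, -0.67, 1.19]
tall 0 [-0.3, 0.7, 0.15, -0.97, -1.53, 0.62]
tall 1 [-0.3, 0.7, 0.15, -0.97, -1.53, -2.52]
tallup 0 [-0.3, 0.56, 0.21, -0.98, -1.64, 0.45]
tallup 1 [-0.3, 0.56, 0.21, -0.98, -1.64, -2.69]
P3t 0 [-0.7, 0.61, -0.09, -0.84, -1.59, 0.86]
P3t 1 [-0.7, 0.61, -0.09, -0.84, -1.59, -2.29]
dA 0 [0.04, 0.68, -0.02, -1.18, -1.21, 0.63]
dA 1 [0.04, 0.68, -0.02, -1.18, -1.21, -2.52]
P3d 0 [-0.78, 0.74, 0.0, -0.78, -1.61, 0.92]
P3d 1 [-0.78, 0.74, 0.0, -0.78, -1.61, -2.22]
```

```bash
cat >> h.py <<'E'
def job(bot,src,dst,h,a,p1,p2,up,force,w):
    bot.move_gripper(87)
    bot.move_ptp(*pose(src,h+up,a,p1)); bot.line_to(pose(src,h+15,a,p1)[0],200); bot.line_to(pose(src,h,a,p1)[0],60)
    bot.pause(.2); f0=bot.read_state()["contact_force"].round(1)
    bot.move_gripper(w-12,force); bot.pause(.3); s=bot.read_state(); print("grip",s["width"].round(1),s["finger_force"],f0,s["contact_force"].round(1))
    if abs(s["width"]-w)>5: print("BAD"); return False
    bot.line_to(pose(src,h+up,a,p1)[0],150); print("lift w",bot.read_state()["width"].round(1))
    bot.line_to(*[pose(dst,h+up,a,p2)[0]],200,ori=pose(dst,h+up,a,p2)[1])
    s=bot.read_state(); print("carry w",s["width"].round(1),s["contact_force"].round(1))
    bot.line_to(pose(dst,h+20,a,p2)[0],150); bot.line_to(pose(dst,h+5,a,p2)[0],30); bot.pause(.4)
    s=bot.read_state(); print("down",s["contact_force"].round(1),s["tcp_pos"].round(1),pose(dst,h+5,a,p2)[0].round(1))
    bot.move_gripper(min(w+20,87)); bot.pause(.2)
    bot.line_to(pose(dst,h+up,a,p2)[0],120); print("t",bot.read_state()["t"]); return True
E
python3 - <<'E'
from plant import bot
from h import *
bot.move_ptp(*pose((460,150),260,25,90)); print(bot.read_state()["t"])
job(bot,OB["dB"],bay("two",0,43),50,25,90,92,130,12,33)
E
```

```text
3.1Traceback (most recent call last):
  File "<stdin>", line 4, in <module>
  File "h.py", line 22, in job
    bot.move_gripper(w-12,force); bot.pause(.3); s=bot.read_state(); print("grip",s["width"].round(1),s["finger_force"],f0,s["contact_force"].round(1))
                                                                                  ^^^^^^^^^^^^^^^^
AttributeError: 'float' object has no attribute 'round'
```

```bash
sed -i 's/s\["width"\]\.round(1)/round(s["width"],1)/g; s/bot\.read_state()\["width"\]\.round(1)/round(bot.read_state()["width"],1)/g' h.py
python3 - <<'E'
from plant import bot
import cv2
s=bot.read_state(); print(s["width"],s["finger_force"],s["contact_force"],s["tcp_pos"])
a=bot.camera("top")[150:290,160:360,::-1]; b=bot.camera("scene")[120:300,170:420,::-1]
cv2.imwrite("pics/g1.png",cv2.resize(cv2.copyMakeBorder(cv2.resize(b,(0,0),fx=1,fy=1),0,0,0,0,0),None,fx=3.2,fy=3.2)); cv2.imwrite("pics/g1t.png",cv2.resize(a,None,fx=4,fy=4))
E
```

```text
30.534144022829665 12.00724960610387 [0.29735987 1.04787618 0.90685582] [471.98420959 422.21606777  41.95172503]
```

View pics/g1.png

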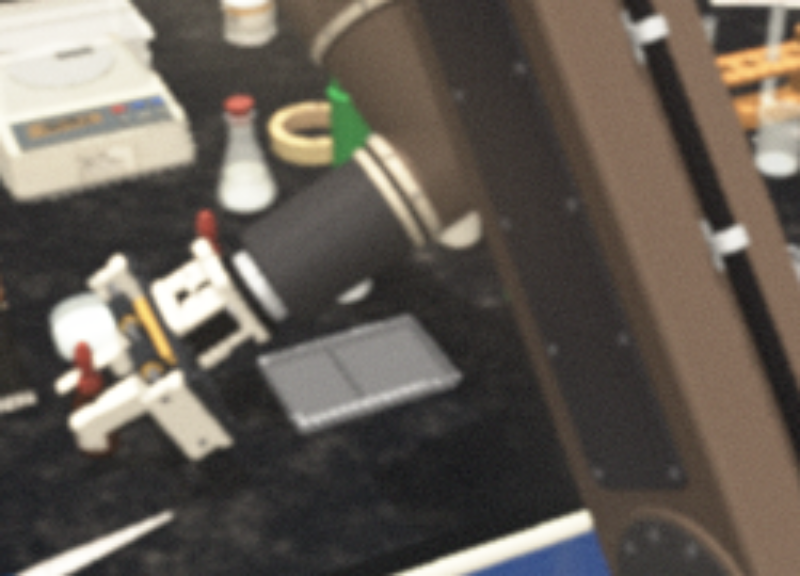

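The scene shows the gripper around dropper B (teat near (85,365)), upright, with the pads gripping at 12 N. Continuing with the lift and place.

```bash
python3 - <<'E'
s=open("h.py").read()
i=s.index("    if abs(s"); s=s[:i]+"    return carry(bot,src,dst,h,a,p1,p2,up,w)\ndef carry(bot,src,dst,h,a,p1,p2,up,w):\n    s=bot.read_state()\n"+s[i:]
open("h.py","w").write(s)
E
python3 - <<'E'
from plant import bot
from h import *
import cv2
carry(bot,OB["dB"],bay("two",0,43),50,25,90,92,130,33)
a=bot.camera("top")[150:290,160:360,::-1]; cv2.imwrite("pics/g2.png",cv2.resize(a,None,fx=4,fy=4,interpolation=cv2.INTER_CUBIC))
E
```

```text
lift w 30.1
carry w 30.3 [ 0.3  0.3 -0.5]
down [ 0.6 -0.7 -0.3] [465.3 234.4  47.1] [465.2 234.4  47. ]
t 13.0917
```

View pics/g2.png

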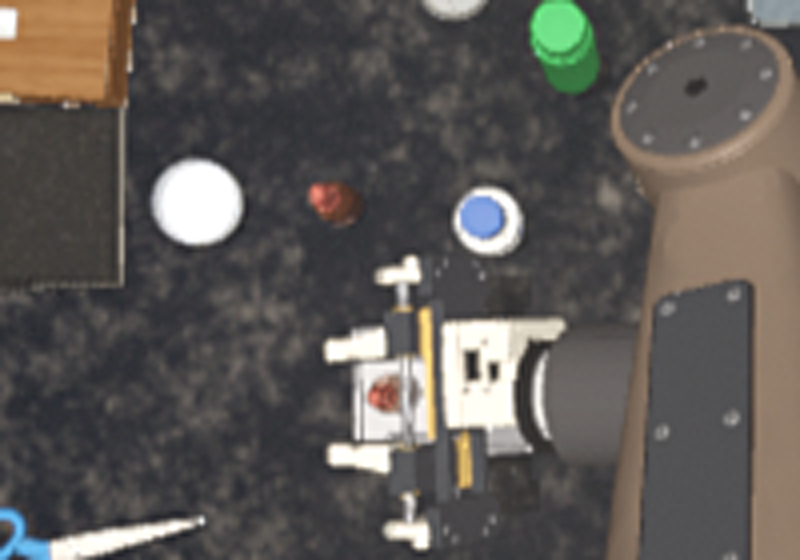

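Dropper B stands in the narrow bay of the two-bay tray (385,393). Next is the short bottle.

```bash
python3 - <<'E'
from plant import bot
from h import *
import cv2
try: job(bot,(599,138),bay("two",0,-34),48,25,30,92,130,20,51)
except bot.Unreachable as e: print("unreach",e)
a=bot.camera("top")[150:290,160:360,::-1]; cv2.imwrite("pics/g3.png",cv2.resize(a,None,fx=4,fy=4,interpolation=cv2.INTER_CUBIC))
s=bot.read_state(); print(s["t"],s["tcp_pos"],s["joint_pos"].round(2),s["width"])
E
```

```text
grip 47.4 19.99813108588569 [0.7 0.2 0.4] [-0.1 -1.4  0.5]
lift w 47.4
carry w 46.8 [ 0.8  0.3 -3.3]
down [ 0.2  0.3 -2.9] [467.9 157.4  45.1] [467.9 157.4  45. ]
t 23.1833
23.2333 [467.55142578 157.49379966 169.18643182] [-0.19  0.42 -0.24 -1.09 -1.47  0.69] 70.66399821674423
```

View pics/g3.png

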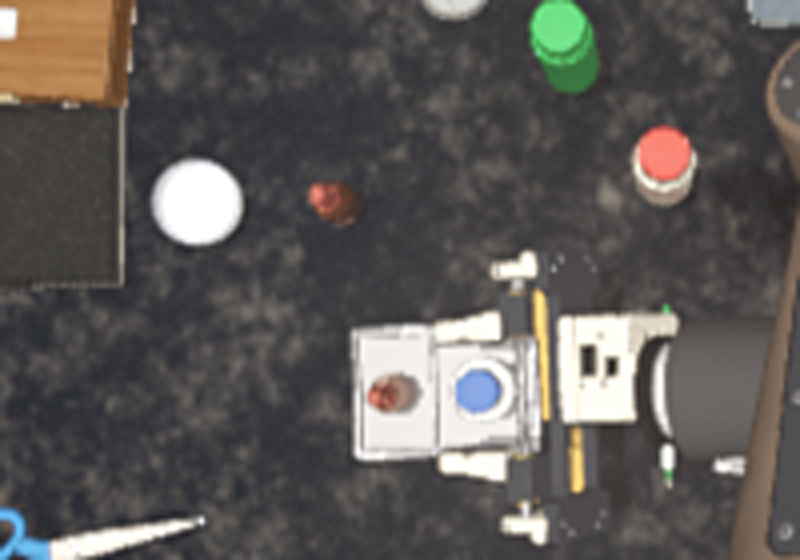

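Both the dropper (390,393) and short bottle (478,390) stand in their bays. Now the beaker, by vertical grasp.

```bash
python3 - <<'E'
from plant import bot
from h import *
import cv2
s=bot.read_state(); p=s["tcp_pos"].copy(); p[2]=330; bot.line_to(p,250)
bot.move_ptp(*pose(OB["beaker"],300,90,0))
try: job(bot,OB["beaker"],bay("three",0,72),60,90,0,-9,130,12,64)
except bot.Unreachable as e: print("unreach",e)
s=bot.read_state(); print(s["t"],s["tcp_pos"],s["width"])
p=s["tcp_pos"].copy(); p[2]=330; bot.line_to(p,250)
bot.move_ptp(*pose((560,-60),320,25,90))
a=bot.camera("top")[160:290,300:500,::-1]; cv2.imwrite("pics/g4.png",cv2.resize(a,None,fx=4,fy=4,interpolation=cv2.INTER_CUBIC))
E
```

```text
grip 62.5 12.000018416438252 [-0.8 -0.1  0.9] [0.4 1.4 0.6]
lift w 62.8
carry w 62.4 [ 0.2 -0.9 -1.9]
down [-1.4  0.2 -1.8] [445.6 -94.   46.1] [445.5 -94.1  46. ]
t 35.1083
35.1083 [445.01975563 -94.09408041 170.27406985] 84.11174045817062
```

View pics/g4.png

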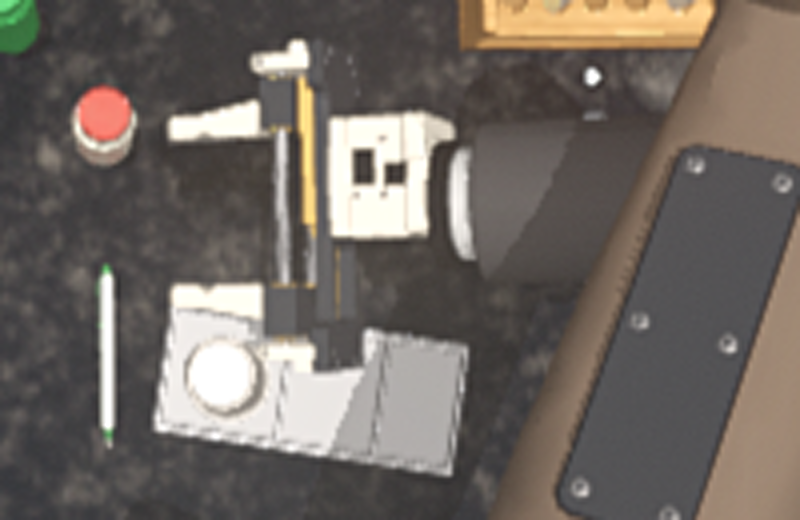

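The beaker stands in the wide bay (224,375). Next the tall bottle, then dropper A.

```bash
python3 - <<'E'
from plant import bot
from h import *
import cv2
try: job(bot,(637,0),bay("three",0,-18),97,25,90,81,130,25,46)
except bot.Unreachable as e: print("unreach",e)
s=bot.read_state(); print(s["t"],s["tcp_pos"],s["width"])
p=s["tcp_pos"].copy(); p[2]=360; bot.line_to(p,250)
bot.move_ptp(*pose((600,180),300,25,90))
a=bot.camera("top")[160:290,200:400,::-1]; cv2.imwrite("pics/g5.png",cv2.resize(a,None,fx=4,fy=4,interpolation=cv2.INTER_CUBIC))
E
```

```text
grip 42.2 24.99313585460186 [-0.2 -0.7  0.4] [1.  0.3 0.6]
lift w 42.0
carry w 42.0 [-0.8 -0.3 -3.7]
down [ 0.   0.1 -2.8] [ 434.4 -166.    94.1] [ 434.3 -166.    94. ]
t 47.825
47.825 [ 434.11827611 -165.75298927  218.25899296] 65.97723681510918
```

View pics/g5.png

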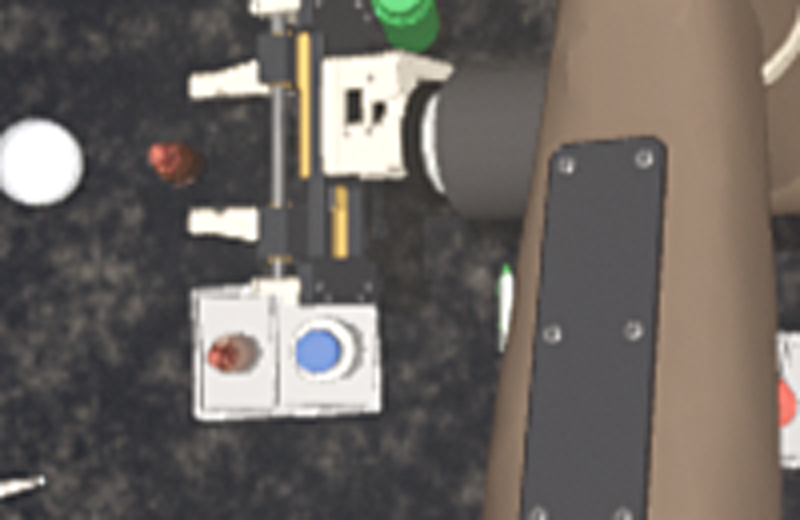

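```bash
python3 - <<'E'
from plant import bot
from h import *
import cv2
try: job(bot,OB["dA"],bay("three",0,-88),50,25,80,81,200,12,33)
except bot.Unreachable as e: print("unreach",e)
s=bot.read_state(); print(s["t"],s["tcp_pos"],s["width"])
p=s["tcp_pos"].copy(); p[2]=360; bot.line_to(p,250)
bot.move_joints([-1.6,.1,0,0,-1.2,-.3])
for n in("top","scene"): cv2.imwrite(f"pics/e_{n}.png",cv2.resize(bot.camera(n)[140:290,190:460,::-1],None,fx=2.9,fy=2.9,interpolation=cv2.INTER_CUBIC))
E
```

```text
grip 31.2 11.998936950685675 [ 0.  -0.3 -0.1] [ 0.1  0.6 -0.2]
lift w 31.4
carry w 31.3 [-0.2  0.2 -1. ]
down [-0.1  0.1  0.2] [ 423.5 -235.2   47. ] [ 423.5 -235.1   47. ]
t 63.4667
63.4667 [ 423.42405815 -234.98550349  241.2995045 ] 53.029285141395334
```

View pics/e_top.png

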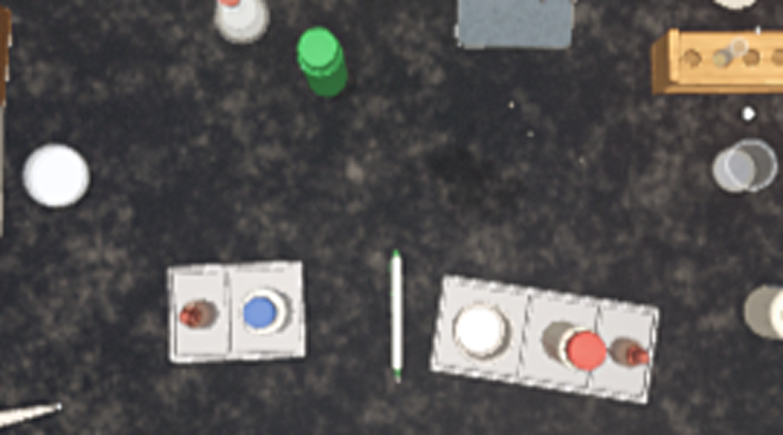

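View pics/e_scene.png

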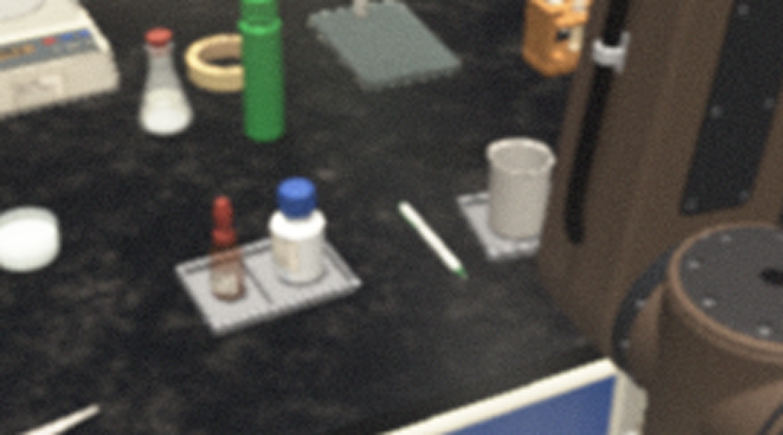

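All five stand in their bays. In the top view the droppers are at (197,314) and (630,352), the short bottle at (262,313), the beaker at (481,328) and the tall bottle's base at (563,343) with its cap at (586,350), which fits an upright bottle. The middle bottle is untouched. Handing in.

```bash
python3 -c "
from plant import bot
print(bot.close_job())"
```

```text
the job is handed in; nothing more can be done
None
```

Both kits are made up and the job is handed in at about 65 s of the 144 s allowed; the final pictures show all five items standing in their named bays and the middle-sized bottle untouched, though the hand-in gave no verdict.

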